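Sweep the loose nuts into the bench bay

ROBOT

A 6-joint arm with a two-finger parallel gripper is mounted at the origin on a cart in front of the work surface, level with it; the furniture and walls round the work are solid. World frame = base frame: x ahead of the robot, y to its left, z up, the work surface at z = 0. Lengths are in mm, angles in rad, forces in N, time in s.
With the tool pointing down it reaches from about 350 to 775 mm from the base axis. Payload 7.3 kg.
Tool frame: the origin (TCP) lies between the finger pads; the fingertips stand 25 mm ahead of it and the grasp point (between the pads) lies 6 mm ahead of it; z points along the fingers, y is the line along which they close (so a half turn about z gives the same grasp; the last joint's range is limited). The gripper opens to 92 mm and grips with 3 to 60 N. Pads are 19 mm wide; open, the fingers measure 130 mm over their backs; the gripper's body (75 mm by 190 mm) begins 47 mm behind the grasp point.
Start: joints at [1.158, 0.342, 1.524, -0, 1.275, -0.146], TCP at [138.398, 506.447, 251.741] pointing down, gripper open.
Joint ranges: [-2.53, 2.53], [-0.77, 2.02], [0.04, 2.7], [-1, 4.14], [0.28, 2.66], [-3.11, 3.11]. Speed limits (rad/s): [2.57, 2.57, 3.14, 3.14, 3.14, 3.14].

INTERFACE

Orientations are given as a unit quaternion [w, x, y, z].
In Python, from station import arm gives the robot as it stands.
- The arm moves only by the tool step_arm, never from a script. Its argument "plan" is a list of rows, each a list of 5 numbers: the finger opening in mm, from 0 to 91.8, then the shift along the tool's x, y, z in mm, then the turn about the tool's z in degrees. In form: [[grip, x, y, z, roll], ...]. A call has 1 to 12 rows; each row shifts and turns the commanded pose from where the row before left it, along the tool's axes as they then stand; what a row does not reach is not made up. A row lasts 1/8 s, in which the tool goes at most 62.5 mm and 10.7 degrees, less where a joint would pass 70% of its speed; a pose out of reach is approached as far as the arm can. A call is refused whole if a number of a shift passes 62.5 or a number of a turn 10.7, either way. A call with a gripper value outside its range is refused whole. The fingers move at their own pace and stop on an object; "squeeze" is the grip in N (left out, the last holds). Time passes only in rows, so rows that do not move let the fingers close. It gives the time, the measured TCP pose, the force, the opening and the grip force at its end, in the units of the state.
- arm.state(): the state, without advancing time (a new reading comes with each control period).
- arm.snapshot(name): name is "scene" or "top" or "wrist"; returns a dict with "image" (384x512x3 uint8, red, green, blue), "depth" (384x512 float32, mm along the optical axis (not along the pixel's ray), 0 where there is no reading), "fovy" (degrees; the focal length in pixels is half the picture's height over the tangent of half this angle, whatever the lens; pixels are square), "cx", "cy" (the principal point, pixels), "world_to_cam" (4x4, takes a point from world to camera coordinates). Camera axes: x right, y down, z forward; pixel columns grow to the right and rows downward; lengths in mm; the calibration is good to about 2 mm. The wrist camera is an equidistant fisheye: a pixel r from the principal point sees the ray r / f radians off the axis. A picture is of the moment at which its call begins.
- arm.close_job(): hands the job in; it is judged then, once.
The state is a dict: "clock": time; "qpos": joint angles; "qvel": joint speeds; "effort": joint torques, N m; "tool_pos": TCP position; "eef_rot": TCP orientation; "force": force on the tool from outside, world axes, zero at the start; "wrist_torque": the same for the moment, N m; "width": finger opening in mm; "grasp_force": force on a finger pad.
Only numpy, scipy, OpenCV 4.12 (cv2) and the standard library are available. Lean on these libraries where they do the work, as an engineer would, in place of code of your own. Each camera call takes 0.05 s, during which the arm holds its last target. There are 200 camera calls.

TASK

Sweep the three loose hex nuts along the bench top with your fingertips into the open-mouthed aluminium bay, so that each nut ends up lying flat and wholly inside it, behind the front edges of its side walls. Only push them: do not pinch, lift, tip or flick a nut, and leave the other things on the bench where they are.

Things in the scene. Friction and masses are not known exactly. Their poses are not given: they have to be found in the camera images.
- bay: three-sided bare aluminium bay screwed to the bench left of the nuts, no floor, open at top and mouth. Origin on the bench at the centre of its inside; local +x points from mouth to back wall. Inside: local x -55 (mouth) to +55, local y -75 to +75; walls 28 high, 3 thick (front edges hemmed to 5). Foot tabs 16 wide, 6 high outside the walls
- nut_1: one of three identical plain steel hexagon nuts, loose, lying flat on the bench: 30 across flats, 34.6 across corners, 16 high, about 60 g; origin at the centre of its underside, z up through its bore
- nut_2: one of three identical plain steel hexagon nuts, loose, lying flat on the bench: 30 across flats, 34.6 across corners, 16 high, about 60 g; origin at the centre of its underside, z up through its bore
- nut_3: one of three identical plain steel hexagon nuts, loose, lying flat on the bench: 30 across flats, 34.6 across corners, 16 high, about 60 g; origin at the centre of its underside, z up through its bore
- die_block: loose grey crimp die block, 32x48x33, behind (right of) the nuts; origin at the centre of its underside; bystander, leave alone
- pin_gauge: loose steel pin gauge, a thin knurled rod 90x14x12 lying along its x, beyond the nuts; origin at the centre of its underside; bystander, leave alone
- tape_roll: loose flat roll of tape, 60 across, 19 high, right of the nuts; origin at the centre of its underside; bystander, leave alone
- nippers: loose diagonal cutters 161x57x14, lying along their x, beyond the bay; origin at the centre of the underside; bystander, leave alone
- micrometer: loose micrometer 62x122x16 lying at the right front of the nuts; origin at the centre of its underside; bystander, leave alone
Mind the look-alikes: they are no part of the job. What is shaped like the nut_2 but orange or yellow is not meant.

How it is judged (in metres and radians):
At the end, for the whole second after the job is handed in: All three nuts lie flat and at rest on the bench wholly inside the bay (centre at least 15 mm behind the mouth line, between its walls), and no other loose thing has moved more than 12 mm (x of nut_1 in the frame of bay between -0.04 and 0.055 m and y of nut_1 in the frame of bay between -0.075 and 0.075 m and height (world z) of each of nut_1, nut_2, nut_3 below 0.004 m and angle between each of nut_1, nut_2, nut_3's own z axis and vertical below 0.1 rad and linear speed of each of nut_1, nut_2, nut_3 below 0.02 m/s and x of nut_2 in the frame of bay between -0.04 and 0.055 m and y of nut_2 in the frame of bay between -0.075 and 0.075 m and x of nut_3 in the frame of bay between -0.04 and 0.055 m and y of nut_3 in the frame of bay between -0.075 and 0.075 m and distance of each of die_block, pin_gauge, tape_roll, nippers, micrometer from where it was at the start of the episode below 0.012 m); the robot touches nothing.
It fails at once if a nut is lifted off the bench or tipped up (height (world z) of any of nut_1, nut_2, nut_3 above 0.012 m or angle between any of nut_1, nut_2, nut_3's own z axis and vertical above 0.6 rad).
It fails at once if a nut is taken between the fingers ((horizontal distance between the grasp point and nut_1 below 0.008 m and height (world z) of the grasp point below 0.03 m and contact force between the fingers and nut_1 above 0.5 N) or (horizontal distance between the grasp point and nut_2 below 0.008 m and height (world z) of the grasp point below 0.03 m and contact force between the fingers and nut_2 above 0.5 N) or (horizontal distance between the grasp point and nut_3 below 0.008 m and height (world z) of the grasp point below 0.03 m and contact force between the fingers and nut_3 above 0.5 N)).
It fails at once if a nut is flicked (faster than 0.7 m/s) (linear speed of any of nut_1, nut_2, nut_3 above 0.7 m/s).
It fails at once if another loose thing on the bench is moved by more than 12 mm (distance of any of die_block, pin_gauge, tape_roll, nippers, micrometer from where it was at the start of the episode above 0.012 m).
It also fails if it takes over 72 s, if anything falls off the work surface, if the arm or the gripper's body presses on something with over 40 N, if the wrist force passes 120 N, or if a joint passes its speed limit or range.

## Working session

There is one attempt and no reset: what is moved stays moved. The work goes in short steps, Python scripts to look and compute and a tool call to move; the robot and the scene stay as the last step left them, time stands still between calls to the robot, and variables do not carry over. Pictures are saved under pics/ and viewed, at most 10 in all, crops included, and the job is handed in when it is done.

Besides the shell and the picture viewer there is one more tool, called after "Request:" by a JSON object that holds its "fn" and its "kwargs". step_arm: Moves the arm, as the interface text tells. Its arguments: {"type":"object","properties":{"plan":{"type":"array"},"squeeze":{"type":"number"}},"required":["plan"]}

```bash
mkdir -p pics; cat > h.py <<'E'
import numpy as np, cv2
from station import arm
def snap(n):
    s=arm.snapshot(n); s['f']=s['image'].shape[0]/2/np.tan(np.radians(s['fovy'])/2); return s
def world(s,u,v,d=None,z=None):
    T=np.linalg.inv(s['world_to_cam']); r=np.array([(u-s['cx'])/s['f'],(v-s['cy'])/s['f'],1.])
    o=T[:3,3]; w=T[:3,:3]@r
    if z is not None: return o+w*(z-o[2])/w[2]
    if d is None: d=s['depth'][int(round(v)),int(round(u))]
    return o+w*d
def save(s,name,box=None,k=1):
    im=s['image'][:,:,::-1]
    if box: im=im[box[1]:box[3],box[0]:box[2]]
    cv2.imwrite('pics/'+name,cv2.resize(im,None,fx=k,fy=k,interpolation=cv2.INTER_CUBIC))
E
python3 - <<'E'
from h import *
import pickle
D={}
for n in('top','scene'):
    s=snap(n); D[n]=s; save(s,n+'0.png',k=1.5)
    T=np.linalg.inv(s['world_to_cam']); print(n,T.round(2).tolist(),s['f'])
pickle.dump(D,open('d0.pkl','wb'))
st=arm.state(); print(st['tool_pos'],st['eef_rot'],st['clock'],st['width'])
E
```

```text
top [[-0.02, -1.0, 0.1, 518.08], [-1.0, 0.02, -0.02, -0.79], [0.01, -0.1, -1.0, 915.97], [0.0, 0.0, 0.0, 1.0]] 382.6141043008344
scene [[0.46, -0.55, 0.7, -42.25], [-0.89, -0.28, 0.36, -338.01], [-0.0, -0.79, -0.61, 607.52], [0.0, 0.0, 0.0, 1.0]] 421.55525065677097
[138.26950664 506.1323667  251.11111003] [-1.77801044e-04  1.32999165e-01  9.91115914e-01 -6.59780495e-04] 0.1 91.85325626705607
```

View pics/top0.png

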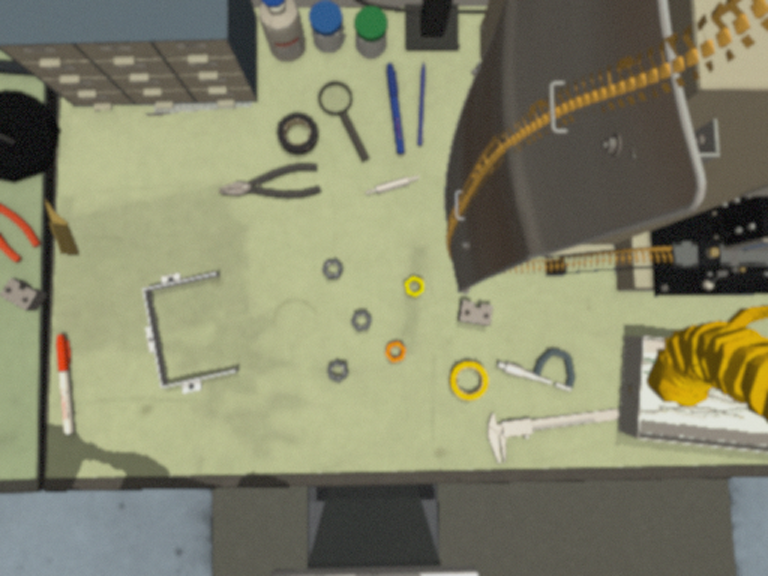

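View pics/scene0.png

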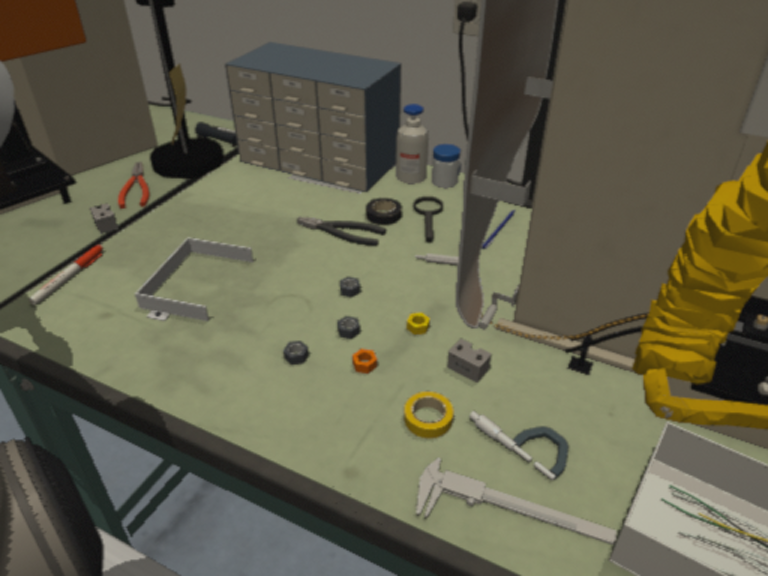

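Top view: three grey nuts at (333,269), (361,320), (338,370) (1.5x pixels). The look-alikes are the yellow nut at (414,286) and the orange one at (396,351), and both are excluded. The bay mouth faces right, with wall ends at (218,274) and (237,370). In the scene view the nuts are at (349,286), (348,326), (296,352).

```bash
python3 - <<'E'
from h import *
import pickle
D=pickle.load(open('d0.pkl','rb'))
t,s=D['top'],D['scene']
P={'n1':(333,269),'n2':(361,320),'n3':(338,370),'yel':(414,286),'ora':(396,351),'die':(475,312),'tape':(468,380),'mic':(535,373),'pinTip':(370,190),'pinEnd':(418,179),'nipEnd':(318,190),'nipTip':(222,188),'wallEndA':(218,274),'cornA':(147,291),'cornB':(163,384),'wallEndB':(237,370)}
for k,(u,v) in P.items():
    z=28 if 'wall' in k or 'corn' in k else 14
    print(k,world(t,u/1.5,v/1.5).round(),world(t,u/1.5,v/1.5,z=z).round())
print('scene')
for k,(u,v) in {'n1':(349,286),'n2':(348,326),'n3':(296,352),'wallEndA':(253,247),'cornA':(188,240),'cornB':(139,298),'wallEndB':(209,305),'bench':(400,290)}.items():
    print(k,world(s,u/1.5,v/1.5).round(),world(s,u/1.5,v/1.5,z=28 if len(k)>4 else 14).round())
def tri(a,b):
    A=[]
    for S,(u,v) in((t,a),(s,b)):
        M=S['world_to_cam'][:3]; x=(u/1.5-S['cx'])/S['f'];y=(v/1.5-S['cy'])/S['f']
        A+=[x*M[2]-M[0],y*M[2]-M[1]]
    A=np.array(A); return np.linalg.lstsq(A[:,:3],-A[:,3],rcond=None)[0].round()
for a,b in (((333,269),(349,286)),((361,320),(348,326)),((338,370),(296,352)),((218,274),(253,247)),((237,370),(209,305))): print('tri',tri(a,b))
save(t,'crop.png',(85,165,300,275),3.6)
E
```

```text
n1 [619.  55.   3.] [618.  55.  14.]
n2 [537.  12.  -0.] [536.  12.  14.]
n3 [459.  49.   0.] [460.  49.  14.]
yel [590. -74.   2.] [589. -73.  14.]
ora [487. -43.   1.] [487. -42.  14.]
die [ 545. -165.   31.] [ 546. -168.   14.]
tape [ 439. -156.   -2.] [ 441. -153.   14.]
mic [ 449. -259.   12.] [ 449. -258.   14.]
pinTip [745.  -6.  11.] [744.  -6.  14.]
pinEnd [764. -84.   2.] [761. -83.  14.]
nipEnd [746.  78.  11.] [745.  77.  14.]
nipTip [751. 232.  10.] [750. 231.  14.]
wallEndA [612. 235.  15.] [611. 232.  28.]
cornA [587. 345.  18.] [586. 341.  28.]
cornB [444. 316.  21.] [444. 314.  28.]
wallEndB [462. 208.   2.] [463. 202.  28.]
scene
n1 [610.  53.  16.] [612.  54.  14.]
n2 [543.  17.   2.] [531.  10.  14.]
n3 [462.  53.   4.] [454.  46.  14.]
wallEndA [647. 262.  -0.] [615. 234.  28.]
cornA [588. 346.  24.] [583. 341.  28.]
cornB [439. 312.  20.] [432. 303.  28.]
wallEndB [492. 230.  -2.] [466. 202.  28.]
bench [655. -12.  -0.] [623. -27.  28.]
tri [617.  56.  10.]
tri [536.  12.   9.]
tri [459.  49.   8.]
tri [611. 231.  32.]
tri [464. 201.  30.]
```

View pics/crop.png

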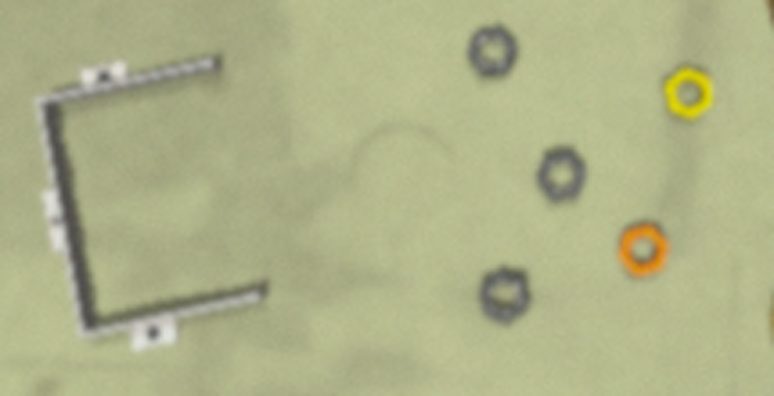

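n1 is at (618,55), n2 at (536,12) and n3 at (459,49). Their heights are consistent with the nuts. The bay mouth is 151 wide, with its centre at (537,217). The crop confirms that the grey nuts are the right ones. Next I turn the tool and set a narrow finger gap that will cup a nut.

Request:
{"fn": "step_arm", "kwargs": {"plan": [[16,0,0,0,9],[16,0,0,0,9],[16,0,0,0,9],[16,0,0,0,9],[16,0,0,0,9],[16,0,0,0,9],[16,0,0,0,9],[16,0,0,0,9],[16,0,0,0,0]]}}

```text
clock: 1.23
tool_pos: [138.3, 506.3, 251.4]
eef_rot: [0.0, 0.69, 0.724, -0.0]
force: [0.5, -0.8, 0.2]
width: 16.0
grasp_force: 0.0
```

```bash
python3 - <<'E'
from h import *
import pickle
t=pickle.load(open('d0.pkl','rb'))['top']
v,u=np.mgrid[0:384:2,0:512:2]; d=t['depth'][::2,::2]
c=np.stack([(u-t['cx'])/t['f']*d,(v-t['cy'])/t['f']*d,d],-1)
T=np.linalg.inv(t['world_to_cam']); w=(c@T[:3,:3].T+T[:3,3])[d>0]
for y0 in range(-240,320,40):
    q=w[(w[:,2]>45)&(w[:,1]>=y0)&(w[:,1]<y0+40)&(w[:,0]>200)&(w[:,0]<800)]
    if len(q): print(y0,len(q),q.min(0).round(),q.max(0).round())
st=arm.state(); q=st['eef_rot']; w_,x,y,z=q
X=np.array([1-2*(y*y+z*z),2*(x*y+w_*z)]); print(st['tool_pos'].round(1),np.degrees(np.arctan2(X[1],X[0])),st['qpos'].round(2),st['width'])
E
```

```text
-240 598 [ 653. -240.  533.] [ 707. -200.  604.]
-200 375 [ 609. -200.  575.] [ 721. -180.  619.]
-160 5051 [ 573. -159.   46.] [ 800. -120.  711.]
-120 1404 [ 612. -120.   77.] [ 789. -105.  562.]
[138.3 506.3 251.4] 92.79226027034514 [1.16 0.34 1.52 0.   1.28 1.11] 16.045757166278573
```

Request:
{"fn": "step_arm", "kwargs": {"plan": [[16,-34,23,0,0],[16,-34,23,0,0],[16,-34,23,0,0],[16,-34,23,0,0],[16,-34,23,0,0],[16,-34,23,0,0],[16,-34,23,0,0],[16,-34,23,0,0],[16,-34,23,0,0],[16,-34,23,0,0],[16,-34,23,0,0],[16,-34,23,0,0]]}}

```text
clock: 2.72
tool_pos: [434.0, 110.8, 251.7]
eef_rot: [-0.0, 0.689, 0.725, 0.0]
force: [1.2, 0.1, 0.1]
width: 16.4
grasp_force: 0.0
```

Request:
{"fn": "step_arm", "kwargs": {"plan": [[16,-34,23,20,0],[16,-34,23,20,0],[16,-34,23,20,0],[16,-34,23,20,0],[16,-4,0,20,0],[16,0,0,20,0],[16,0,0,0,0]]}}

```text
clock: 3.6
tool_pos: [530.9, -23.5, 130.2]
eef_rot: [-0.002, 0.689, 0.724, -0.001]
force: [-0.3, 0.4, 0.3]
width: 16.1
grasp_force: 0.0
```

```bash
python3 - <<'E'
from h import *
s=snap('top'); save(s,'top1.png',(140,100,360,280),3.5)
st=arm.state(); print(st['tool_pos'].round(1),st['eef_rot'].round(3),st['qpos'].round(2),st['clock'])
E
```

```text
[531.6 -23.5 131.4] [-0.001  0.689  0.724 -0.   ] [-0.19  0.48  1.67  0.    0.99 -0.24] 3.65
```

View pics/top1.png

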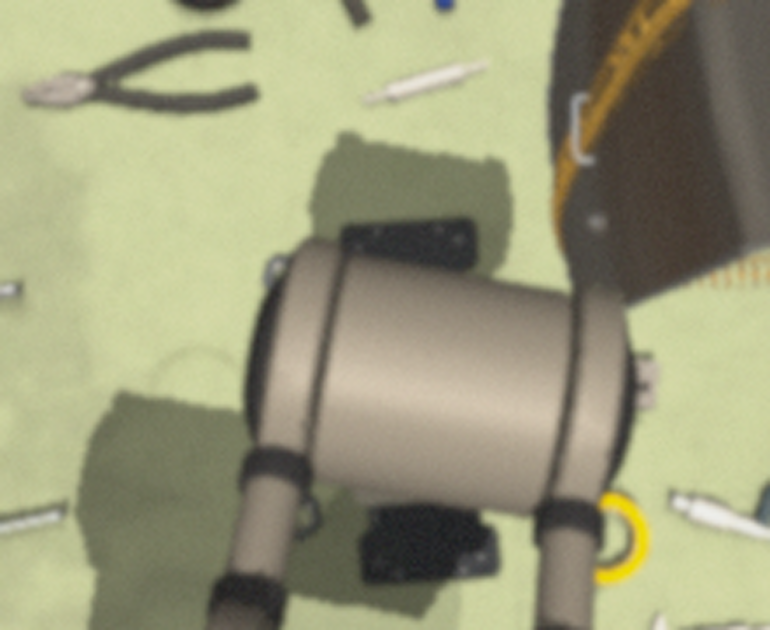

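The wrist hides the nuts in this view. The panel stays clear at y<-105. I'll line up and lower to just above the bench.

Request:
{"fn": "step_arm", "kwargs": {"plan": [[16,0,6,0,0],[16,0,0,20,0],[16,0,0,20,0],[16,0,0,20,0],[16,0,0,20,0],[16,0,0,14,0],[16,0,0,6,0],[16,0,0,0,0],[16,0,0,0,0]]}}

```text
clock: 4.78
tool_pos: [538.4, -23.3, 32.4]
eef_rot: [0.001, 0.69, 0.724, 0.0]
force: [-0.2, -0.9, 0.6]
width: 16.0
grasp_force: 0.0
```

```bash
python3 - <<'E'
from h import *
s=snap('wrist'); save(s,'w1.png',k=1.5)
s=snap('scene'); save(s,'s1.png',(140,140,360,320),3.5)
st=arm.state(); print(st['tool_pos'].round(1),st['force'])
E
```

```text
[538.3 -23.3  32.3] [-0.68927574 -0.26630857 -0.63403   ]
```

View pics/w1.png

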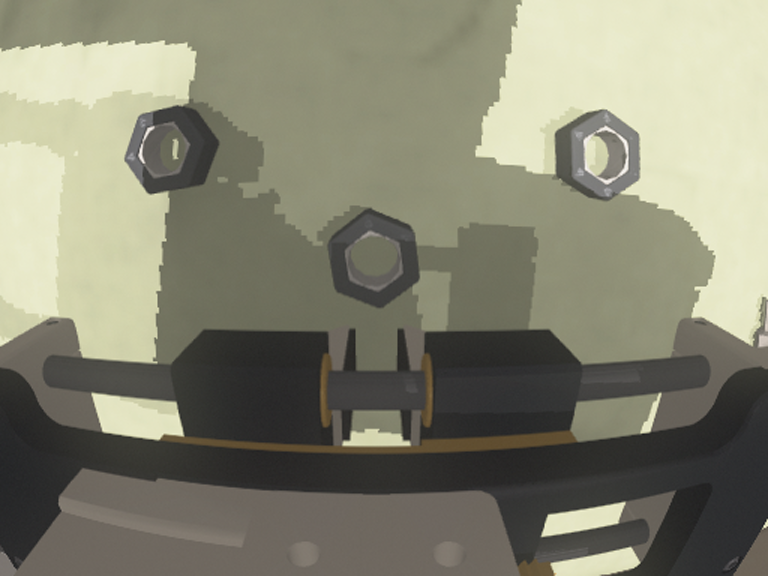

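The wrist view shows nut_2 at (374,258), centred on the finger gap at x≈377. nut_1 is at right (603,153) and nut_3 at left (165,148), both clear of the path. I'll push nut_2.

Request:
{"fn": "step_arm", "kwargs": {"plan": [[16,0,0,3,0],[16,5,0,0,0],[16,5,0,0,0],[16,8,0,0,0],[16,12,0,0,0],[16,14,0,0,0],[16,14,0,0,0],[16,14,0,0,0],[16,14,0,0,0],[16,14,0,0,0],[16,10,0,0,0],[16,5,0,0,0]]}}

```text
clock: 6.38
tool_pos: [532.4, 92.3, 28.7]
eef_rot: [-0.0, 0.69, 0.724, 0.0]
force: [0.8, -1.3, 0.2]
width: 16.2
grasp_force: 0.2
```

```bash
python3 - <<'E'
from h import *
s=snap('wrist'); save(s,'w2.png',k=1.5)
st=arm.state(); print(st['tool_pos'].round(1),st['force'])
E
```

```text
[532.4  92.6  28.7] [ 0.36684137 -0.00961194  0.20024103]
```

View pics/w2.png

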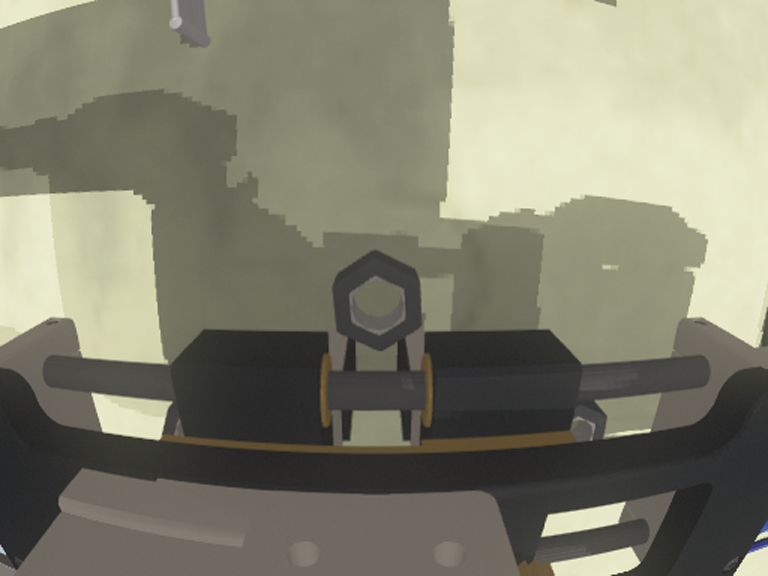

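nut_2 is cupped at (377,300) and riding straight, so I continue into the bay.

Request:
{"fn": "step_arm", "kwargs": {"plan": [[16,6,0,0,0],[16,12,0,0,0],[16,15,0,0,0],[16,16,0,0,0],[16,16,0,0,0],[16,16,0,0,0],[16,16,0,0,0],[16,16,0,0,0],[16,16,0,0,0],[16,14,0,0,0],[16,10,0,0,0],[16,6,0,0,0]]}}

```text
clock: 7.92
tool_pos: [524.9, 251.1, 28.7]
eef_rot: [0.0, 0.69, 0.724, 0.0]
force: [-0.1, -1.0, 1.2]
width: 15.9
grasp_force: 0.2
```

Request:
{"fn": "step_arm", "kwargs": {"plan": [[16,6,0,0,0],[16,8,0,0,0],[16,5,0,0,0],[16,2,0,0,0],[16,0,0,0,0],[16,0,0,0,0]]}}

```text
clock: 8.68
tool_pos: [524.0, 271.3, 28.7]
eef_rot: [-0.0, 0.69, 0.724, 0.0]
force: [-0.0, -0.4, -0.2]
width: 15.9
grasp_force: 0.0
```

```bash
python3 - <<'E'
from h import *
s=snap('wrist'); save(s,'w3.png',k=1.5)
st=arm.state(); print(st['tool_pos'].round(1),st['force'])
E
```

```text
[524.  271.3  28.8] [-0.93637919  0.48531469  0.30654936]
```

View pics/w3.png

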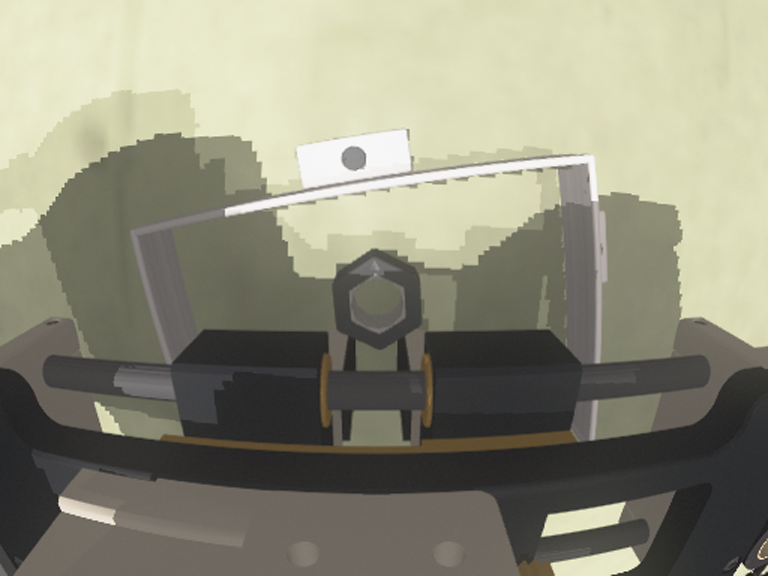

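nut_2 sits well inside the bay, so I retreat, rise and go round to nut_1.

Request:
{"fn": "step_arm", "kwargs": {"plan": [[16,-10,0,0,0],[16,-20,0,0,0],[16,0,0,-30,0],[16,0,0,-32,0],[16,-32,13,0,0],[16,-32,13,0,0],[16,-32,13,0,0],[16,-32,13,0,-6],[16,0,0,0,-6],[16,0,0,0,0]]}}

```text
clock: 9.98
tool_pos: [583.2, 114.4, 90.6]
eef_rot: [-0.0, 0.612, 0.791, -0.0]
force: [-0.3, -0.9, -1.2]
width: 15.5
grasp_force: 0.0
```

```bash
cat >> h.py <<'E'
def rel(p):
    "shift in tool axes to reach world xy p"
    st=arm.state(); w,x,y,z=st['eef_rot']
    X=np.array([1-2*(y*y+z*z),2*(x*y+w*z)]); Y=np.array([2*(x*y-w*z),1-2*(x*x+z*z)])
    d=np.array(p)-st['tool_pos'][:2]
    print('tcp',st['tool_pos'].round(1),'ang',np.degrees(np.arctan2(X[1],X[0])).round(1),'dx %.1f dy %.1f'%(d@X,d@Y),'F',st['force'].round(1),st['clock'])
E
python3 -c "
from h import *; rel((627,21))"
```

```text
tcp [583.2 114.4  90.6] ang 104.6 dx -101.4 dy 19.0 F [-0.3 -0.9 -1.2] 9.975
```

Request:
{"fn": "step_arm", "kwargs": {"plan": [[16,-25,5,0,0],[16,-25,5,0,0],[16,-25,5,0,0],[16,-26,4,0,0],[16,0,0,20,0],[16,0,0,20,0],[16,0,0,16,0],[16,0,0,0,0],[16,0,0,0,0]]}}

```text
clock: 11.1
tool_pos: [627.9, 23.2, 35.3]
eef_rot: [0.0, 0.611, 0.792, 0.0]
force: [1.1, -0.4, 0.6]
width: 16.3
grasp_force: 0.0
```

```bash
python3 -c "
from h import *; rel((618,55)); save(snap('wrist'),'w4.png',k=1.5)"
```

```text
tcp [627.9  23.2  35.3] ang 104.7 dx 33.3 dy -1.5 F [ 1.1 -0.4  0.6] 11.1
```

View pics/w4.png

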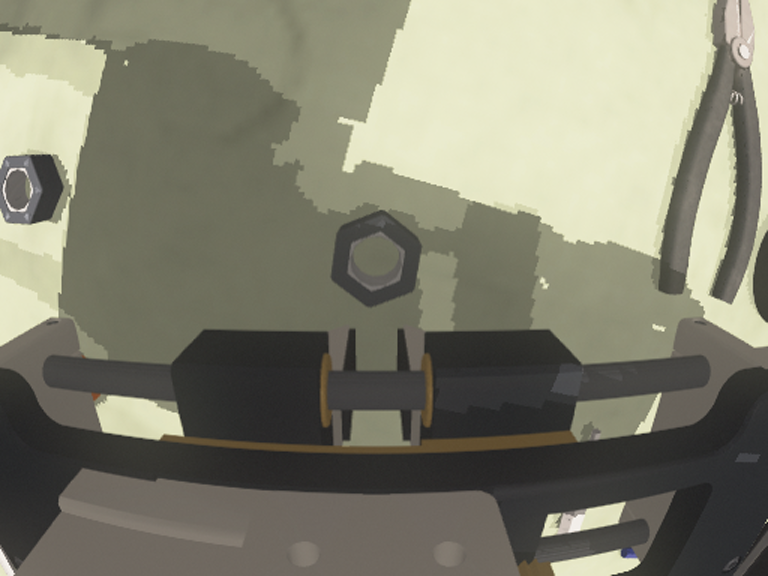

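nut_1 at (376,257) is centred ahead of the gap, and the nippers at right are clear. I'll push it.

Request:
{"fn": "step_arm", "kwargs": {"plan": [[16,0,0,6,0],[16,5,0,0,0],[16,5,0,0,0],[16,8,0,0,0],[16,13,0,0,0],[16,15,0,0,0],[16,16,0,0,0],[16,16,0,0,0],[16,16,0,0,0],[16,16,0,0,0],[16,16,0,0,0],[16,12,0,0,0]]}}

```text
clock: 12.65
tool_pos: [592.1, 157.8, 28.7]
eef_rot: [-0.0, 0.611, 0.792, 0.0]
force: [0.6, -1.9, 0.1]
width: 16.0
grasp_force: 0.2
```

Request:
{"fn": "step_arm", "kwargs": {"plan": [[16,12,0,0,0],[16,14,0,0,0],[16,14,0,0,0],[16,14,0,0,0],[16,12,0,0,0],[16,10,0,0,0],[16,8,0,0,0],[16,4,0,0,0],[16,2,0,0,0],[16,0,0,0,0],[16,0,0,0,0]]}}

```text
clock: 14.02
tool_pos: [569.6, 243.5, 28.7]
eef_rot: [-0.0, 0.611, 0.792, 0.0]
force: [0.1, 0.4, -0.5]
width: 16.2
grasp_force: 0.0
```

```bash
python3 -c "
from h import *; rel((566,249)); save(snap('wrist'),'w5.png',k=1.5)"
```

```text
tcp [569.6 243.5  28.7] ang 104.7 dx 6.2 dy -2.1 F [ 0.1  0.4 -0.5] 14.025
```

View pics/w5.png

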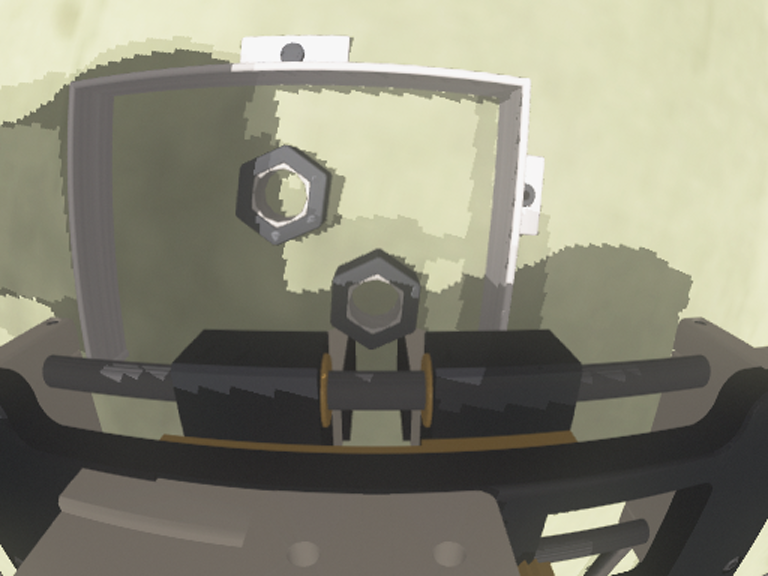

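nut_1 is in the bay at (376,297) with room to spare. I'll give it 10 mm more, then go to nut_3.

Request:
{"fn": "step_arm", "kwargs": {"plan": [[16,5,0,0,0],[16,4,0,0,0],[16,1,0,0,0],[16,0,0,0,0],[16,-10,0,0,0],[16,-22,0,0,0],[16,0,0,-30,0],[16,0,0,-32,0],[16,-30,-30,0,0],[16,-30,-30,0,0],[16,-30,-30,0,0],[16,-30,-30,0,0]]}}

```text
clock: 15.58
tool_pos: [488.9, 73.4, 90.9]
eef_rot: [0.0, 0.611, 0.792, 0.0]
force: [0.7, -0.0, 0.0]
width: 15.9
grasp_force: 0.0
```

Request:
{"fn": "step_arm", "kwargs": {"plan": [[16,0,0,0,8.5],[16,0,0,0,8.5],[16,0,0,0,8.5],[16,0,0,0,0],[16,0,0,0,0]]}}

```text
clock: 16.2
tool_pos: [489.6, 75.2, 90.8]
eef_rot: [0.0, 0.77, 0.638, 0.0]
force: [0.2, -0.9, -0.3]
width: 16.2
grasp_force: 0.0
```

```bash
python3 -c "
from h import *; rel((453,14.5))"
```

```text
tcp [489.6  75.2  90.8] ang 79.3 dx -66.4 dy -24.7 F [ 0.2 -0.9 -0.3] 16.2
```

Request:
{"fn": "step_arm", "kwargs": {"plan": [[16,-22,-8,0,0],[16,-22,-8,0,0],[16,-22,-9,0,0],[16,0,0,0,0],[16,0,0,20,0],[16,0,0,20,0],[16,0,0,15,0],[16,0,0,0,0],[16,0,0,0,0]]}}

```text
clock: 17.32
tool_pos: [453.2, 16.0, 36.1]
eef_rot: [0.0, 0.77, 0.638, 0.0]
force: [0.3, 0.7, -0.6]
width: 16.2
grasp_force: 0.0
```

```bash
python3 -c "
from h import *; rel((497,254)); save(snap('wrist'),'w6.png',k=1.5)"
```

```text
tcp [453.2  16.   36.1] ang 79.3 dx 242.0 dy -1.3 F [ 0.3  0.7 -0.6] 17.325
```

View pics/w6.png

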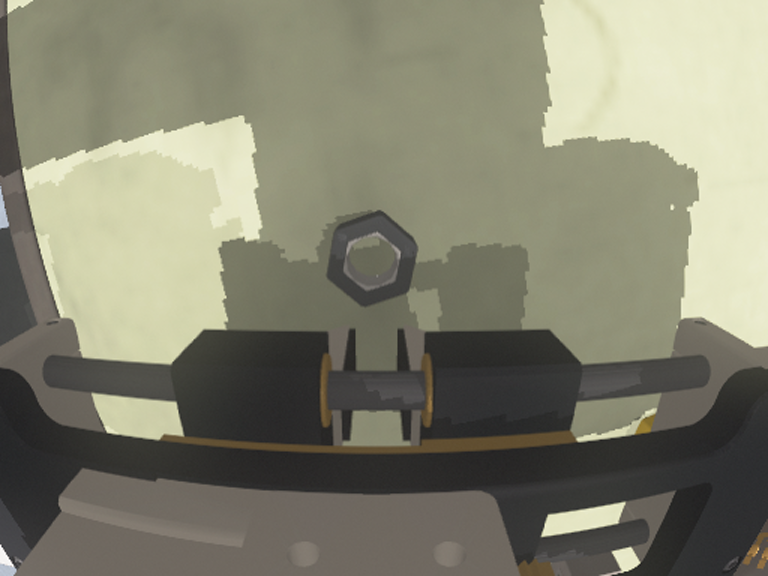

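nut_3 at (373,258) is centred, so I'll push it. That was my tenth picture, so from here I check by code.

Request:
{"fn": "step_arm", "kwargs": {"plan": [[16,0,0,7,0],[16,5,0,0,0],[16,5,0,0,0],[16,8,0,0,0],[16,13,0,0,0],[16,15,0,0,0],[16,16,0,0,0],[16,16,0,0,0],[16,16,0,0,0],[16,16,0,0,0],[16,14,0,0,0],[16,10,0,0,0]]}}

```text
clock: 18.88
tool_pos: [477.8, 148.3, 28.7]
eef_rot: [-0.0, 0.77, 0.638, 0.0]
force: [0.0, 0.3, -1.0]
width: 16.0
grasp_force: 0.2
```

Request:
{"fn": "step_arm", "kwargs": {"plan": [[16,12,0,0,0],[16,14,0,0,0],[16,14,0,0,0],[16,12,0,0,0],[16,10,0,0,0],[16,10,0,0,0],[16,8,0,0,0],[16,5,0,0,0],[16,2,0,0,0],[16,0,0,0,0],[16,0,0,0,0]]}}

```text
clock: 20.25
tool_pos: [493.9, 232.7, 28.7]
eef_rot: [-0.0, 0.771, 0.637, -0.0]
force: [0.0, -0.0, -1.0]
width: 16.1
grasp_force: 0.0
```

```bash
python3 -c "
from h import *; rel((493,234))"
```

```text
tcp [493.9 232.7  28.7] ang 79.2 dx 1.1 dy -1.1 F [ 0. -0. -1.] 20.25
```

Request:
{"fn": "step_arm", "kwargs": {"plan": [[16,4,0,0,0],[16,2,0,0,0],[16,0,0,0,0],[16,-10,0,0,0],[16,-22,0,0,0],[16,0,0,-30,0],[16,0,0,-40,0],[16,-40,0,0,0],[16,-40,0,0,0],[16,-40,0,0,0],[16,-40,0,0,0],[16,-40,0,0,0]]}}

```text
clock: 21.75
tool_pos: [450.3, 8.6, 98.7]
eef_rot: [-0.0, 0.771, 0.637, -0.0]
force: [0.4, 0.2, 0.6]
width: 16.0
grasp_force: 0.0
```

Request:
{"fn": "step_arm", "kwargs": {"plan": [[16,-20,0,-20,0],[16,0,0,0,0],[16,0,0,0,0]]}}

```text
clock: 22.12
tool_pos: [447.3, -8.8, 118.4]
eef_rot: [-0.0, 0.771, 0.637, -0.0]
force: [0.1, 0.6, -0.4]
width: 15.8
grasp_force: 0.0
```

```bash
python3 - <<'E'
from h import *
import pickle
rel((0,0))
d0=pickle.load(open('d0.pkl','rb'))
c=np.array([526,271.]);ex=np.array([-.199,.98]);ey=np.array([-.98,-.199])
for n in('top','scene'):
    s=snap(n); cv2.imwrite(f'pics/end_{n}.png',s['image'][:,:,::-1])
    a=d0[n]['image'].astype(int).sum(2); b=s['image'].astype(int).sum(2)
    m=((a-b)>60).astype(np.uint8); m=cv2.morphologyEx(m,cv2.MORPH_CLOSE,np.ones((5,5)))
    k,_,st,cen=cv2.connectedComponentsWithStats(m)
    for i in range(1,k):
        p=world(s,*cen[i],z=8)[:2]; l=p-c
        if st[i,4]>25 and abs(l@ex)<75 and abs(l@ey)<95: print(n,st[i].tolist(),p.round(),'local',(l@ex).round(),(l@ey).round(), 'z',world(s,*cen[i])[2].round())
    for k2,p in dict(die=(545,-165,16),tape=(440,-155,8),pin=(754,-45,6),nip=(748,150,7),mic=(449,-258,8)).items():
        q=s['world_to_cam']@np.r_[p,1.]; u=int(q[0]/q[2]*s['f']+s['cx']); v=int(q[1]/q[2]*s['f']+s['cy'])
        if 30<u<480 and 30<v<350:
            A=d0[n]['image'][v-20:v+20,u-20:u+20]; B=s['image'][v-28:v+28,u-28:u+28]
            _,mx,_,loc=cv2.minMaxLoc(cv2.matchTemplate(B,A,cv2.TM_CCOEFF_NORMED)); print(n,k2,round(mx,2),loc[0]-8,loc[1]-8)
E
```

```text
tcp [447.3  -8.8 118.4] ang 79.2 dx -75.4 dy -441.0 F [ 0.1  0.6 -0.4] 22.125
top [114, 197, 29, 43, 616] [529. 275.] local 3.0 -4.0 z 1.0
top die 1.0 0 0
top tape 0.54 0 0
top pin 0.99 0 0
top nip 1.0 0 0
top mic 1.0 0 0
scene [119, 173, 32, 29, 475] [525. 275.] local 4.0 -0.0 z 2.0
scene die 1.0 0 0
scene tape 1.0 0 0
scene pin 1.0 0 0
scene nip 0.35 8 -6
scene mic 1.0 0 0
```

```bash
python3 - <<'E'
from h import *
import pickle
d0=pickle.load(open('d0.pkl','rb'))
c=np.array([526,271.]);ex=np.array([-.199,.98]);ey=np.array([-.98,-.199])
s=snap('top'); a=d0['top']['image'].astype(int).sum(2); b=s['image'].astype(int).sum(2)
m=((a-b)>60)
for y in range(196,242): print(''.join('#' if m[y,x] else '.' for x in range(95,160)))
for o in (-1,):
    m2=((a-b)>110).astype(np.uint8);k,_,st,cen=cv2.connectedComponentsWithStats(m2)
    for i in range(1,k):
        l=world(s,*cen[i],z=10)[:2]-c
        if st[i,4]>15 and abs(l@ex)<75 and abs(l@ey)<95: print(st[i].tolist(),(l@ex).round(),(l@ey).round())
E
```

```text
......................................#..........................
...................................#####.........................
...............................##########........................
..............................###########........................
.............................#############.......................
.............................#######.######......................
............................#######...#####......................
............................######....######.....................
............................#####......####......................
............................######.....####......................
............................######....#####......................
............................#######...####.......................
............................##############.......................
.............................#############.......................
..............................###########........................
...............................#########.........................
...............................######.......
[... 1338 characters left out ...]
...
.................................#######....####.................
.................................###############.................
..................................##############.................
...................................###########...................
....................................#########....................
......................................######.....................
.........................................#.......................
.................................................................
.................................................................
[123, 197, 15, 15, 113] -7.0 -35.0
[114, 214, 16, 14, 126] 19.0 -2.0
[129, 223, 14, 16, 119] -8.0 27.0
```

All three nuts lie flat inside the bay. Their local positions are about (-7,-35), (19,-2) and (-8,27), well within limits. The bystanders show no movement and the arm touches nothing, so I hand in the job.

```bash
python3 -c "
from h import *; print(arm.close_job())"
```

```text
the job is handed in; nothing more can be done
None
```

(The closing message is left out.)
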